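# Draw the bottom plate from the gravity magazine

### The job

Slide the bottom aluminium plate out of the blue gravity magazine, straight along its rail until it is clear of the outlet and the rest of the stack has dropped down, staying in the magazine. Then lay that plate gently, the same way up and flat, in the middle of the red pad and lined up with the pad's length. Leave the valve, the air cylinder and the wrench alone.

Things in the scene. Friction and masses are not known exactly. Their poses are not given: they have to be found in the camera images.
- magazine: blue gravity magazine fixed to the bench; origin on the bench under its shaft's centre; -x points out of the outlet, roughly towards the robot; z up. Four corner posts 180 mm high enclose a shaft 126 (x) x 65 (y) mm holding four plates flat, one on another, on a rail. Footplate 150 x 110 x 6 mm
- outlet (a point): middle of the outlet: on the rail's top (30 mm above the bench), in the plane of the front posts' outer face (68 mm from the magazine origin along its -x); axes as the magazine. The front posts end 52 mm above the bench, so only one plate at a time passes under them
- rail_end (a point): front end of the dark steel rail, on its top: 185 mm from the magazine origin along its -x, 30 mm above the bench. The rail runs back from here under the whole stack and carries the plate when drawn out; it is 36 mm wide (y), so 12 mm of a plate's underside overhangs on each side
- lip (a point): tip of the flared loading lip that leans out above the outlet: about 90 mm from the magazine origin along its -x, 182 mm above the bench, 75 mm wide (y). A gripper straight above the outlet strikes the posts or lip: lean it back 30 to 45 degrees from vertical, away from the magazine
- plate_1: the BOTTOM plate, the one to draw out: a silvery aluminium valve base plate, 120 (x) x 60 (y) x 16 (z) mm, about 0.15 to 0.23 kg, small dark hole marks on top; origin at the centre of its underside, x along its length, z up. At the start it lies on the rail and sticks 30 to 40 mm out of the outlet; it can be pinched there by its two long sides (60 mm wide). Sliding it with the stack on it takes up to about 12 N
- plate_2: second plate from the bottom: a silvery aluminium valve base plate, 120 (x) x 60 (y) x 16 (z) mm, about 0.15 to 0.23 kg, small dark hole marks on top; origin at the centre of its underside, x along its length, z up. Starts with its underside 46 mm above the bench, and drops onto the rail (30 mm) once plate_1 is out; the stack tips a little on the way, then settles flat
- plate_3: third plate: a silvery aluminium valve base plate, 120 (x) x 60 (y) x 16 (z) mm, about 0.15 to 0.23 kg, small dark hole marks on top; origin at the centre of its underside, x along its length, z up. Starts 62 mm above the bench
- plate_4: top plate: a silvery aluminium valve base plate, 120 (x) x 60 (y) x 16 (z) mm, about 0.15 to 0.23 kg, small dark hole marks on top; origin at the centre of its underside, x along its length, z up. Starts 78 mm above the bench
- pad_red: the red work pad, target: fixed flat block 190 (x) x 130 (y) x 18 (z) mm, steel below, red on top; origin at the centre of its underside on the bench, x along its length, top 18 mm up. No rim
- pad_blue: a blue work pad, not the target: same shape and size as the red one, fixed, the valve stands on it
- valve: bystander: black pneumatic valve block 80 x 45 x 45 mm with a brass and steel knob on top (73 high in all) and brass ports at both ends (104 long over them), loose on the blue pad; origin at the centre of its underside
- air_cylinder: bystander: small pneumatic cylinder lying on the bench, 160 mm body with two square grey ends 45 mm, and a steel rod 45 mm long at one end (+x); loose; origin under its body's centre
- wrench: bystander: steel open-ended wrench 180 mm long lying on the bench; loose; origin under its middle, x along its length
Mind the look-alikes: they are no part of the job. What is shaped like the plate_1 but green is not meant.

How it is judged:
By the outcome, as a careful person would: the job done as asked, in the order asked, and still so for the second after the job is handed in, with the robot touching nothing.
It also fails if it takes over 58 s, if anything falls off the work surface, if the arm or the gripper's body presses on something with over 40 N, if the wrist force passes 120 N, or if a joint passes its speed limit or range.

### The arm

A 7-joint arm with a two-finger parallel gripper is mounted at the origin on the work surface. World frame = base frame: x ahead of the robot, y to its left, z up, the work surface at z = 0. Lengths are in m, angles in rad, forces in N, time in s.
With the tool pointing down it reaches from about 0.4 to 0.9 m from the base axis. Payload 5.5 kg.
Tool frame: the origin (TCP) lies midway between the tips of the shut fingers; the grasp point (between the pads) lies 19 mm behind it (manip.grip_depth is the distance from the TCP to the grasp point, in m); z points along the fingers, y is the line along which they close (so a half turn about z gives the same grasp; the last joint's range is limited). The gripper opens to 92 mm and grips with 3 to 60 N. Pads are 19 mm wide; open, the fingers measure 130 mm over their backs; the gripper's body (75 mm by 190 mm) begins 47 mm behind the grasp point.
Start: joints at [1.524, 0.501, -0.427, 1.55, 0.221, 1.138, -0.21], TCP at [0.198, -0.619, 0.227] pointing down, gripper open.
Joint ranges: [-2.88, 2.88], [-0.31, 2.03], [-1.54, 1.56], [0.2, 2.42], [-1.41, 4.55], [0.19, 2.02], [-2.57, 2.57]. Speed limits (rad/s): [2.57, 2.57, 3.14, 3.14, 3.14, 3.14, 3.14].

### API

Orientations are given as a unit quaternion [x, y, z, w].
In Python, from bench import manip, effector, viewer gives the robot as it stands. Calls block until the motion is done:
- manip.move_pose(position, orientation): joint-space move of the TCP to a pose.
- manip.servo_line(position, ori=None, vel=0.15): straight line of the TCP; ori=None keeps the orientation; vel is the mean speed in m/s.
- manip.movej(angles): joint-space move.
- effector.open_jaws() and effector.close(f_grip=None): open the fingers fully, or close them until they stop; f_grip is the grip in N (None keeps the last).
- manip.sleep(seconds).
- manip.solve_ik(position, orientation): joint angles nearest the present ones, or None.
- viewer.get_image(name): name is "scene" or "top" or "wrist"; returns the picture (480x640x3 uint8, red, green, blue); there is no depth.
- viewer.get_calibration(name): a dict with "vfov" (degrees; the focal length in pixels is half the picture's height over the tangent of half this angle, whatever the lens; pixels are square), "cx", "cy" (the principal point, pixels), "eye" and "attitude" of the camera in the world. Camera axes: x right, y down, z forward; pixel columns grow to the right and rows downward; lengths in m; the calibration is good to about 2 mm. A picture is of the moment at which its call begins: read the wrist's pose just before it. get_calibration takes no time and is no camera call; for the wrist camera it gives the pose at the moment of the call.
A pose or a line that the arm cannot do raises manip.PlanningError and nothing moves.
- manip.hand_in(): hands the job in; it is judged then, once.
Readings, each from a call of its own:
- manip.current_clock(): time.
- manip.current_q(): joint angles.
- manip.current_joint_velocities(): joint speeds.
- manip.current_tau(): joint torques, N m.
- manip.current_tool_pos(): TCP position.
- manip.current_tcp_rot(): TCP orientation.
- manip.current_force(): force on the tool from outside, world axes, zero at the start.
- manip.current_wrist_torque(): the same for the moment, N m.
- manip.current_finger_gap(): finger opening in m.
- manip.current_gripper_force(): force on a finger pad.
Only numpy, scipy, OpenCV 4.12 (cv2) and the standard library are available. Lean on these libraries where they do the work, as an engineer would, in place of code of your own. Each camera call takes 0.05 s, during which the arm holds its last target. There are 200 camera calls.

## Working session

There is one attempt and no reset: what is moved stays moved. The work goes in short steps, each a Python script; the robot and the scene stay as the last script left them, time stands still between calls to the robot, and variables do not carry over. Pictures are saved under pics/ and viewed, at most 10 in all, crops included, and the job is handed in when it is done.

```bash
ls; mkdir -p pics
python3 - <<'E'
from bench import manip, effector, viewer
import cv2, numpy as np
for n in ["scene","top"]:
    cv2.imwrite(f"pics/{n}0.png", viewer.get_image(n)[:,:,::-1]); print(n, viewer.get_calibration(n))
print(viewer.get_calibration("wrist"), manip.current_tcp_rot(), manip.current_clock())
E
```

```text
pics
scene {'vfov': 51.44406522041271, 'cx': 329.19051861012105, 'cy': 242.99423585645962, 'eye': array([1.29611523, 0.0764786 , 0.88499268]), 'attitude': array([ 0.66591709,  0.64403966, -0.26742184, -0.26505264])}
top {'vfov': 52.863440969056015, 'cx': 319.4667339017007, 'cy': 232.09751738561405, 'eye': array([0.41764025, 0.06934539, 1.06017928]), 'attitude': array([-0.69661061,  0.71297654, -0.05475997,  0.05830479])}
{'vfov': 67.79001986601462, 'cx': 321.29944325620335, 'cy': 235.04701354386745, 'eye': array([ 0.2779364 , -0.59283225,  0.38298686]), 'attitude': array([ 0.79782964, -0.58247326, -0.09262081,  0.12495663])} [ 9.88024788e-01  1.54292704e-01 -1.11111633e-04 -8.76372069e-04] 0.1
```

View pics/scene0.png

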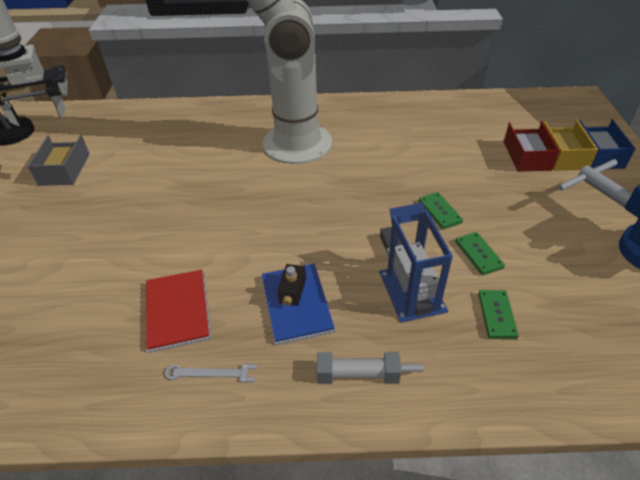

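View pics/top0.png

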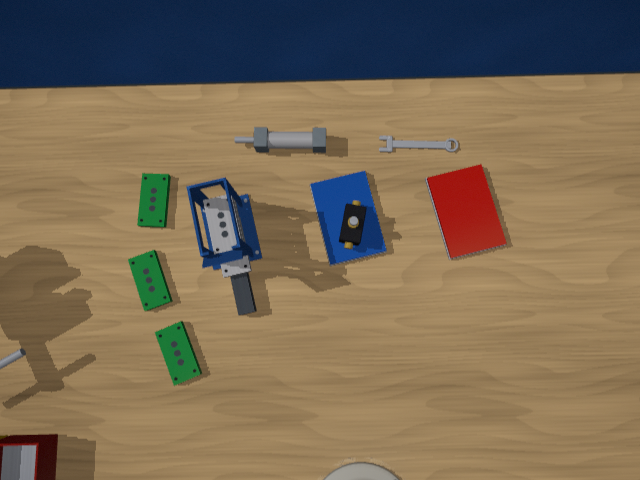

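The scene and top views show the magazine at top (225,225), with its rail running from (235,275) to (247,313) and the silvery end of plate_1 at (236,267). The red pad is at top (467,212). The valve on the blue pad, the cylinder, the wrench and the green plates are all off the rail's line.

```bash
cat > h.py <<'E'
from bench import manip, effector, viewer
import cv2, numpy as np
from scipy.spatial.transform import Rotation as R
def ray(n, px, z, cal=None):
    c=cal or viewer.get_calibration(n); f=240/np.tan(np.radians(c['vfov']/2))
    px=np.atleast_2d(px).astype(float)
    d=np.c_[(px-[c['cx'],c['cy']])/f,np.ones(len(px))]@R.from_quat(c['attitude']).as_matrix().T
    return c['eye']+d*((z-c['eye'][2])/d[:,2])[:,None]
def biggest(mask):
    cs,_=cv2.findContours(mask.astype(np.uint8),cv2.RETR_EXTERNAL,cv2.CHAIN_APPROX_NONE)
    return max(cs,key=cv2.contourArea)[:,0,:]
def rect(P):  # min-area rect of xy points: centre, (long, short), yaw of long axis
    (c,(w,h),a)=cv2.minAreaRect((P[:,:2]*1000).astype(np.float32))
    if w<h: w,h,a=h,w,a+90
    return np.array(c)/1000,(w,h),(a+90)%180-90
E
python3 - <<'E'
from h import *
im=cv2.imread("pics/top0.png"); hsv=cv2.cvtColor(im,cv2.COLOR_BGR2HSV).astype(int)
H,S,V=hsv[...,0],hsv[...,1],hsv[...,2]
red=((H<8)|(H>172))&(S>150)&(V>100); red[:, :400]=0
print("red",rect(ray("top",biggest(red),.018)))
rail=(V<75)&(S<110); m=np.zeros_like(rail); m[268:325,220:265]=1
b=biggest(rail&m); print("rail",rect(ray("top",b,.03)), cv2.boundingRect(b))
pl=(S<60)&(V>120); m[:]=0; m[250:285,215:255]=1
b=biggest(pl&m); print("plate end",rect(ray("top",b,.046)),cv2.boundingRect(b))
blue=(H>100)&(H<125)&(S>120)&(V>60); m[:]=0; m[170:285,180:265]=1
c=im[160:330,170:280]; cv2.imwrite("pics/c1.png",cv2.resize(c,None,fx=5,fy=5,interpolation=cv2.INTER_CUBIC)[:,:][:600] if 0 else cv2.resize(c,None,fx=3.5,fy=3.5,interpolation=cv2.INTER_CUBIC))
E
```

```text
red (array([ 0.62775061, -0.25030125]), (184.5675811767578, 127.31841278076172), 12.958296775817871)
rail (array([0.45679724, 0.23753845]), (85.34320068359375, 38.856239318847656), 11.98005199432373) (231, 272, 26, 43)
plate end (array([0.51069135, 0.25230263]), (58.911781311035156, 28.28638458251953), -76.63523387908936) (221, 264, 30, 14)
```

View pics/c1.png

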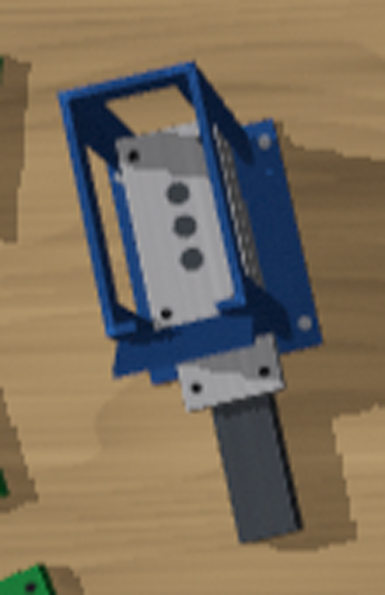

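The crop shows the plate end sticking out below the lip, between crop (180,370) and (283,385), with the rail under it at a yaw of about 13°. Next I'll check that the leaned grasp is reachable, then move to a pre-grasp pose and take one close look.

```bash
cat >> h.py <<'E'
YAW=np.radians(13.2); MAG=np.array([.5955,.270])
def quat(lean, yaw=YAW, flip=-1):
    u=np.array([np.cos(yaw),np.sin(yaw),0]); k=np.array([0,0,1.]); l=np.radians(lean)
    z=np.sin(l)*u-np.cos(l)*k; x=flip*(np.cos(l)*u+np.sin(l)*k)
    return R.from_matrix(np.c_[x,np.cross(z,x),z]).as_quat()
def at(s,lat,z,yaw=YAW,org=MAG):  # magazine-frame point to world
    return np.array([org[0]+s*np.cos(yaw)-lat*np.sin(yaw), org[1]+s*np.sin(yaw)+lat*np.cos(yaw), z])
E
python3 - <<'E'
from h import *
for flip in (1,-1):
  for lean in (30,38):
    q=quat(lean,flip=flip)
    for s,z in ((-.076,.026),(-.19,.026),(-.19,.20)):
        r=manip.solve_ik(at(s,0,z),q); print(flip,lean,s,z,None if r is None else r.round(2))
  for lean in (0,15): 
    for p,y in ((at(-.155,0,.034),YAW),(at(-.155,0,.2),YAW),([.628,-.25,.05],np.radians(13)),([.628,-.25,.2],np.radians(13))):
        r=manip.solve_ik(p,quat(lean,y,flip)); print(flip,lean,p,None if r is None else r.round(2))
E
```

```text
1 30 -0.076 0.026 [-0.62  0.52  0.01  2.29  2.28  0.24  2.08]
1 30 -0.19 0.026 None
1 30 -0.19 0.2 None
1 38 -0.076 0.026 [-0.47  0.57 -0.21  2.37  2.44  0.55  1.93]
1 38 -0.19 0.026 None
1 38 -0.19 0.2 None
1 0 [0.44459527 0.23460562 0.034     ] [ 0.04  0.62 -0.72  2.04  0.62  0.71 -2.42]
1 0 [0.44459527 0.23460562 0.2       ] [-0.17  0.27 -0.43  1.94  0.13  0.96 -2.  ]
1 0 [0.628, -0.25, 0.05] [ 0.69  0.77 -0.51  1.59  0.45  0.9  -1.33]
1 0 [0.628, -0.25, 0.2] [ 0.76  0.61 -0.62  1.5   0.38  1.15 -1.28]
1 15 [0.44459527 0.23460562 0.034     ] [-0.62  0.42  0.02  2.27  0.41  0.23 -2.34]
1 15 [0.44459527 0.23460562 0.2       ] [-0.2   0.11 -0.43  2.15  0.24  0.66 -2.14]
1 15 [0.628, -0.25, 0.05] [ 0.84  0.69 -0.55  1.8   0.36  0.54 -1.21]
1 15 [0.628, -0.25, 0.2] [ 0.93  0.51 -0.68  1.71  0.23  0.81 -1.14]
-1 30 -0.076 0.026 [ 0.12  0.71 -0.86  2.27  1.9   0.67 -0.45]
-1 30 -0.19 0.026 None
-1 30 -0.19 0.2 [-0.32 -0.06 -0.43  2.42  0.65  0.38  0.49]
-1 38 -0.076 0.026 [ 0.27  0.95 -1.09  2.35  2.17  1.03 -0.54]
-1 38 -0.19 0.026 None
-1 38 -0.19 0.2 None
-1 0 [0.44459527 0.23460562 0.034     ] [ 0.2   0.72 -0.94  2.03  0.82  0.82  0.57]
-1 0 [0.44459527 0.23460562 0.2       ] [ 0.46  0.57 -1.29  1.93  0.61  1.12  0.72]
-1 0 [0.628, -0.25, 0.05] [ 0.96  0.95 -0.98  1.58  0.87  1.09  1.55]
-1 0 [0.628, -0.25, 0.2] [ 1.    0.79 -1.07  1.49  0.71  1.29  1.64]
-1 15 [0.44459527 0.23460562 0.034     ] [ 0.29  0.72 -1.09  2.24  1.35  0.73  0.05]
-1 15 [0.44459527 0.23460562 0.2       ] [ 0.5   0.27 -1.23  2.14  0.57  0.75  0.73]
-1 15 [0.628, -0.25, 0.05] [ 1.12  0.89 -1.    1.79  0.9   0.73  1.54]
-1 15 [0.628, -0.25, 0.2] [ 1.2   0.69 -1.12  1.7   0.63  0.93  1.71]
```

Run:
```python
from h import *
for lean,zz in ((30,.025),(34,.025),(30,.12),(34,.12)):
    print(lean,zz,[(s,manip.solve_ik(at(s/1000,0,zz),quat(lean)) is not None) for s in (-75,-90,-105,-120,-135,-150)])
for lean in (0,10):
    print(lean,[(s,z,manip.solve_ik(at(s/1000,0,z),quat(lean)) is not None) for s in (-140,-170,-200) for z in (.026,.12)])
```

```text
30 0.025 [(-75, True), (-90, True), (-105, True), (-120, True), (-135, True), (-150, False)]
34 0.025 [(-75, True), (-90, True), (-105, True), (-120, False), (-135, False), (-150, False)]
30 0.12 [(-75, True), (-90, True), (-105, True), (-120, True), (-135, True), (-150, True)]
34 0.12 [(-75, True), (-90, True), (-105, True), (-120, True), (-135, False), (-150, False)]
0 [(-140, 0.026, True), (-140, 0.12, True), (-170, 0.026, True), (-170, 0.12, True), (-200, 0.026, True), (-200, 0.12, True)]
10 [(-140, 0.026, True), (-140, 0.12, True), (-170, 0.026, True), (-170, 0.12, True), (-200, 0.026, True), (-200, 0.12, True)]
```

Run:
```python
from h import *
manip.move_pose(at(-.19,-.15,.30),quat(5))
manip.move_pose(at(-.135,0,.122),quat(30))
c=viewer.get_calibration("wrist"); im=viewer.get_image("wrist")
np.save("cal1.npy",c,allow_pickle=True); cv2.imwrite("pics/w1.png",im[:,:,::-1])
print(manip.current_clock(),manip.current_tool_pos(),at(-.135,0,.122),manip.current_q().round(2),c)
```

```text
4.3417 [0.46503968 0.23870854 0.1225123 ] [0.46406685 0.23917263 0.122     ] [ 0.02  0.29 -0.76  2.37  1.45  0.42 -0.2 ] {'vfov': 67.79001986601462, 'cx': 321.29944325620335, 'cy': 235.04701354386745, 'eye': array([0.31741893, 0.20471895, 0.21641501]), 'attitude': array([0.5683242 , 0.71539646, 0.31830051, 0.25278508])}
```

View pics/w1.png

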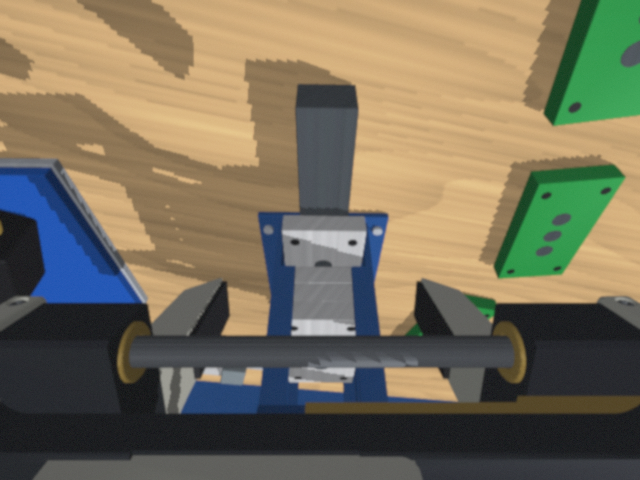

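The wrist view shows the rail top running from (297–357,108) down to (302–350,212). The plate's front face and top lie at x 283–366, y 216–266, centred between the open fingers. I'll cast those edges now.

Run:
```python
from h import *
c=np.load("cal1.npy",allow_pickle=True).item()
def mag(P): d=P[:,:2]-MAG; return np.c_[d@[np.cos(YAW),np.sin(YAW)], d@[-np.sin(YAW),np.cos(YAW)]]*1000
print("rail",mag(ray("",[[297,108],[357,108],[302,212],[350,212]],.03,c)).round(1))
im=cv2.imread("pics/w1.png"); g=cv2.cvtColor(im,cv2.COLOR_BGR2GRAY).astype(int); S=cv2.cvtColor(im,cv2.COLOR_BGR2HSV)[...,1]
for r in (220,230,236,240,245,255):
    x=np.where((S[r,270:380]<60)&(g[r,270:380]>90))[0]+270; print(r,x.min(),x.max(),mag(ray("",[[x.min(),r],[x.max()+1,r]],.046,c)).round(1).tolist())
print("col",g[210:270:2,310].tolist())
```

```text
rail [[-184.9  -13.8]
 [-184.9   19.7]
 [-103.9  -14.5]
 [-103.8   20.4]]
220 283 364 [[-112.0, -26.5], [-111.8, 29.3]]
230 270 379 [[-102.0, -36.4], [-101.8, 40.7]]
236 282 365 [[-95.6, -28.5], [-95.5, 31.5]]
240 282 365 [[-91.3, -28.9], [-91.2, 31.9]]
245 283 364 [[-85.7, -28.6], [-85.6, 31.7]]
255 284 363 [[-74.0, -28.8], [-73.9, 31.9]]
col [58, 58, 68, 110, 122, 121, 122, 122, 123, 129, 168, 206, 208, 209, 208, 186, 159, 144, 141, 142, 142, 141, 142, 142, 142, 143, 143, 141, 132, 124]
```

```bash
sed -i 's/^YAW=.*/YAW=np.radians(13.2); MAG=np.array([.5955,.270])+.0018*np.array([-np.sin(YAW),np.cos(YAW)])/' h.py
python3 - <<'E'
from h import *
p=lambda m:print(m,round(manip.current_clock(),2),manip.current_tool_pos().round(4),manip.current_force().round(1),round(manip.current_finger_gap(),4))
manip.servo_line(at(-.080,0,.0225),quat(30),vel=.08); p("down")
effector.close(40); p("closed")
manip.servo_line(at(-.105,0,.0225),vel=.03); p("mid")
manip.servo_line(at(-.133,0,.0225),vel=.03); p("pulled")
cv2.imwrite("pics/w2.png",viewer.get_image("wrist")[:,:,::-1])
cv2.imwrite("pics/s2.png",viewer.get_image("scene")[150:350,330:530,::-1].repeat(3,0).repeat(3,1))
E
```

```text
down 5.92 [0.5172 0.2536 0.0229] [ 0.  -0.2 -0.2] 0.0915
closed 6.53 [0.5173 0.2532 0.0226] [-0.6 -1.4  3. ] 0.0598
mid 7.52 [0.4948 0.2482 0.0234] [ 7.   1.2 -3.5] 0.0597
pulled 8.6 [0.4654 0.2416 0.0226] [1.1 1.  0.4] 0.0599
```

View pics/s2.png

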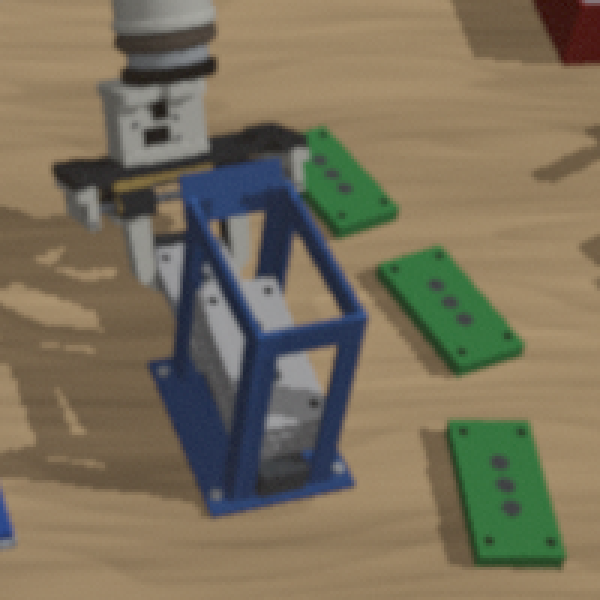

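Plate_1 has been drawn about 53 mm. The stack is still between the posts, and the gripper clears the lip. I'll regrasp nearly vertical for the rest of the stroke.

Run:
```python
from h import *
p=lambda m:print(m,round(manip.current_clock(),2),manip.current_tool_pos().round(4),manip.current_force().round(1),round(manip.current_finger_gap(),4))
effector.open_jaws(); p("open")
manip.servo_line(at(-.139,0,.10),vel=.1)
manip.servo_line(at(-.150,0,.10),quat(8),vel=.03); p("reoriented")
manip.servo_line(at(-.141,0,.0225),vel=.06); p("down")
effector.close(40); p("closed")
manip.servo_line(at(-.172,0,.0225),vel=.03); p("mid")
manip.servo_line(at(-.202,0,.0225),vel=.03); p("pulled")
manip.sleep(.5)
effector.open_jaws(); p("open")
manip.servo_line(at(-.190,0,.16),vel=.12); p("up")
c=viewer.get_calibration("wrist"); np.save("cal3.npy",c,allow_pickle=True)
cv2.imwrite("pics/w3.png",viewer.get_image("wrist")[:,:,::-1])
cv2.imwrite("pics/t3.png",viewer.get_image("top")[:,:,::-1])
cv2.imwrite("pics/s3.png",viewer.get_image("scene")[150:350,330:530,::-1].repeat(3,0).repeat(3,1))
```

```text
open 9.42 [0.4656 0.2414 0.0225] [0.2 0.3 0.2] 0.0921
reoriented 11.71 [0.4486 0.2374 0.0998] [-0.3 -0.2 -0.4] 0.0917
down 13.16 [0.4581 0.2397 0.0229] [0.4 0.9 0.5] 0.0921
closed 13.78 [0.4578 0.2395 0.0225] [-0.1 -0.9  0.1] 0.0595
mid 14.96 [0.4274 0.2324 0.0225] [-2.4 -0.6  4.4] 0.0596
pulled 16.11 [0.3981 0.2256 0.0225] [-2.4 -1.5  3.4] 0.0594
open 17.32 [0.3984 0.2256 0.0225] [-0.2  0.1 -0.4] 0.0921
up 18.62 [0.4096 0.228  0.1594] [ 0.   0.1 -0.6] 0.0917
```

View pics/s3.png

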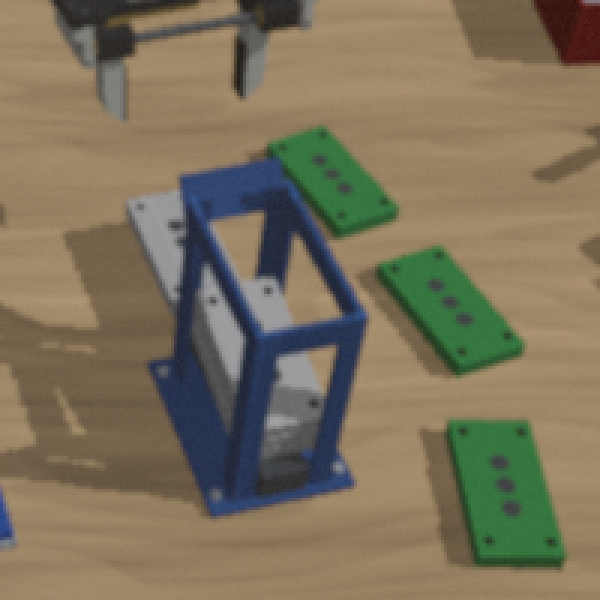

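View pics/w3.png

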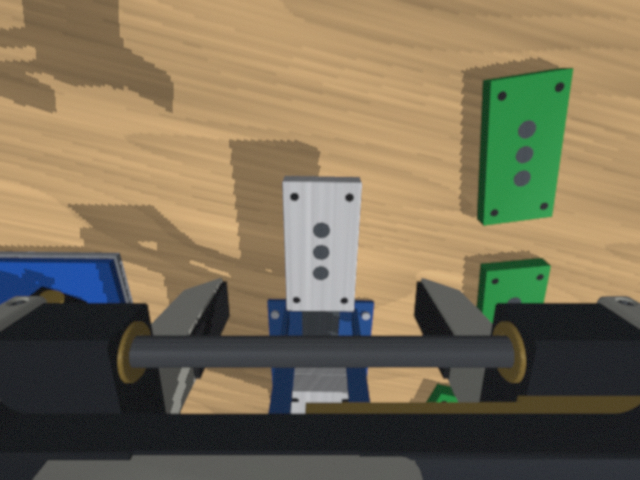

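Plate_1 lies flat on the rail, clear of the outlet (wrist view, top spanning (284,178)–(360,310)). The stack looks the same in the scene views before and after, so I'll check that it really dropped.

Run:
```python
from h import *
a=cv2.imread("pics/scene0.png")[200:325,375:455]; b=cv2.imread("pics/s2.png")[150:525:3,135:375:3]; d=cv2.imread("pics/s3.png")[150:525:3,135:375:3]
d=viewer.get_image("scene")[200:325,375:455,::-1]
print(abs(b.astype(int)-d).mean(2)[60:,:].max())
cv2.imwrite("pics/cmp.png",cv2.resize(np.hstack([a,b,d]),None,fx=3.3,fy=3.3,interpolation=cv2.INTER_CUBIC))
```

```text
41.333333333333336
```

View pics/cmp.png

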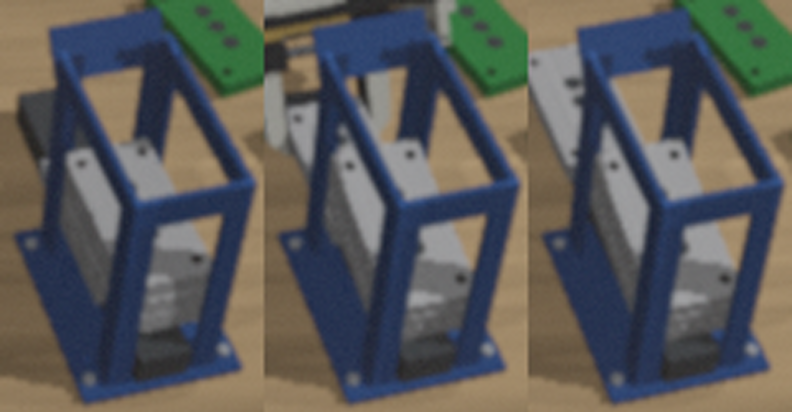

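Run:
```python
from h import *
c=np.load("cal3.npy",allow_pickle=True).item()
def mag(P): d=P[:,:2]-MAG; return np.c_[d@[np.cos(YAW),np.sin(YAW)], d@[-np.sin(YAW),np.cos(YAW)]]*1000
print("plate1 corners",mag(ray("",[[284,181],[360,181],[286,310],[355,310]],.046,c)).round(1).tolist())
# height of front hole from scene pixels assuming s=-50 (front hole), lateral +-
for name,px in (("before",[375+82/3.3,200+163/3.3]),("now",[375+85/3.3,200+165/3.3]),("before rear",[375+197/3.3,200+259/3.3]),("now rear",[375+197/3.3,200+278/3.3])):
    for z in (.062,.078,.094): print(name,z,mag(ray("scene",[px],z)).round(1).tolist())
w=cv2.imread("pics/w3.png")[270:420,230:410]; t0=cv2.imread("pics/top0.png")[170:320,180:270]; t3=cv2.imread("pics/t3.png")[170:320,180:270]
cv2.imwrite("pics/cmp2.png",cv2.resize(np.hstack([w,t0,t3]),None,fx=2.2,fy=2.2,interpolation=cv2.INTER_CUBIC))
```

```text
plate1 corners [[-215.2, -27.7], [-215.1, 29.0], [-96.1, -31.4], [-96.0, 30.1]]
before 0.062 [[-77.2, -8.3]]
before 0.078 [[-63.3, -14.9]]
before 0.094 [[-49.4, -21.6]]
now 0.062 [[-74.9, -6.9]]
now 0.078 [[-61.0, -13.6]]
now 0.094 [[-47.2, -20.3]]
before rear 0.062 [[23.8, 33.5]]
before rear 0.078 [[35.7, 26.0]]
before rear 0.094 [[47.7, 18.6]]
now rear 0.062 [[38.6, 27.2]]
now rear 0.078 [[50.3, 19.8]]
now rear 0.094 [[61.9, 12.5]]
```

View pics/cmp2.png

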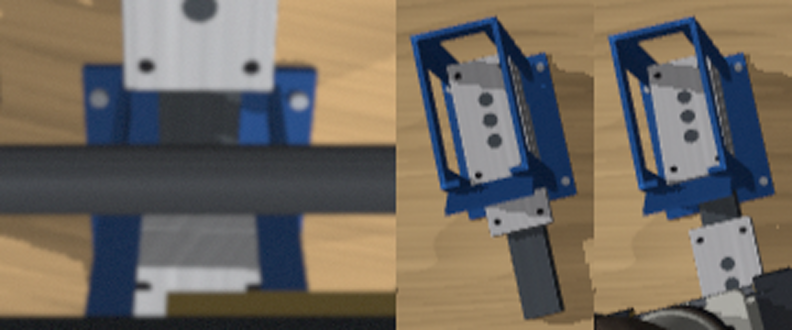

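The comparison shows the stack's rear has dropped 16 mm: hole (197,259) moved to (197,278). The front hole barely moved, so the stack is wedged tilted in the shaft. Plate_1 is clear at s = -96…-215 mm. I'll check which poses can free the stack gently: pushing its front from the outlet side, or pressing its top from the front or the side.

Run:
```python
from h import *
print("clock",manip.current_clock())
for lean in (36,40,45,50,58):
    print("front",lean,[(s,z,[manip.solve_ik(at(s/1000,0,z),quat(lean,flip=f)) is not None for f in (-1,1)]) for s,z in ((-64,.056),(-90,.09),(-62,.085),(-52,.100))])
for lean in (45,55):
  for dy,l in ((90,-.028),(-90,.028)):
    y=YAW+np.radians(dy); sg=np.sign(l)
    print("side",lean,dy,[(s,[manip.solve_ik(at(s/1000,l+o*sg,z),quat(lean,y,f)) is not None for f in (-1,1) for o,z in ((0,.1),(.06,.13))]) for s in (-40,-30)])
```

```text
clock 18.825
front 36 [(-64, 0.056, [True, True]), (-90, 0.09, [True, True]), (-62, 0.085, [True, True]), (-52, 0.1, [True, True])]
front 40 [(-64, 0.056, [True, True]), (-90, 0.09, [True, True]), (-62, 0.085, [True, True]), (-52, 0.1, [True, True])]
front 45 [(-64, 0.056, [True, True]), (-90, 0.09, [False, False]), (-62, 0.085, [True, True]), (-52, 0.1, [True, True])]
front 50 [(-64, 0.056, [False, False]), (-90, 0.09, [False, False]), (-62, 0.085, [False, False]), (-52, 0.1, [False, True])]
front 58 [(-64, 0.056, [False, False]), (-90, 0.09, [False, False]), (-62, 0.085, [False, False]), (-52, 0.1, [False, False])]
side 45 90 [(-40, [True, True, True, True]), (-30, [True, True, True, True])]
side 45 -90 [(-40, [True, True, True, True]), (-30, [True, True, True, True])]
side 55 90 [(-40, [True, True, True, True]), (-30, [True, True, True, True])]
side 55 -90 [(-40, [True, True, True, True]), (-30, [True, True, True, True])]
```

Run:
```python
from h import *
u=np.array([np.cos(YAW),np.sin(YAW),0])
p=lambda m:print(m,round(manip.current_clock(),2),manip.current_tool_pos().round(4),"Fu %.1f Fz %.1f"%(manip.current_force()@u,manip.current_force()[2]))
effector.close(10)
manip.move_pose(at(-.105,0,.105),quat(38))
manip.servo_line(at(-.080,0,.056),quat(40),vel=.08); p("pre")
s=-.080
while s<-.062:
    s+=.002; manip.servo_line(at(s,0,.056),vel=.03)
    if manip.current_force()@u<-8: break
p("contact s=%.3f"%s)
z=.056
while z>.047:
    z-=.003; manip.servo_line(at(s,0,z),vel=.03); p("dn")
manip.servo_line(at(-.085,0,.056),vel=.05); manip.servo_line(at(-.105,0,.105),vel=.12); p("away")
b=viewer.get_image("scene")[:,:,::-1]; cv2.imwrite("pics/s4.png",b)
g=lambda m:cv2.cvtColor(m[200:325,375:455],cv2.COLOR_BGR2GRAY)
a=cv2.imread("pics/s3.png"); 
cv2.imwrite("pics/cmp3.png",cv2.resize(np.hstack([a[150:525:3,135:375:3],b[200:325,375:455]]),None,fx=4,fy=4,interpolation=cv2.INTER_CUBIC))
```

```text
pre 22.45 [0.5172 0.2535 0.0562] Fu -0.1 Fz -0.0
contact s=-0.062 24.7 [0.5327 0.2571 0.0551] Fu -9.7 Fz 4.2
dn 24.95 [0.5327 0.2575 0.0523] Fu -9.0 Fz 5.1
dn 25.2 [0.5327 0.2578 0.0494] Fu -10.5 Fz 6.5
dn 25.45 [0.5326 0.258  0.0465] Fu -10.7 Fz 6.7Traceback (most recent call last):
  File "<stdin>", line 15, in <module>
bench.PlanningError: the arm cannot follow that straight line within its joint ranges
```

```bash
cat >> h.py <<'E'
def proj(n,P):
    c=viewer.get_calibration(n); f=240/np.tan(np.radians(c['vfov']/2))
    q=(np.atleast_2d(P)-c['eye'])@R.from_quat(c['attitude']).as_matrix(); return q[:,:2]/q[:,2:]*f+[c['cx'],c['cy']]
def holes(im, tag=""):  # dark blobs on the bright top plate, scene view (BGR)
    hsv=cv2.cvtColor(im,cv2.COLOR_BGR2HSV); V=hsv[...,2]; m=((V<95)&(hsv[...,1]<90)).astype(np.uint8)
    n,_,st,ce=cv2.connectedComponentsWithStats(m)
    print(tag,[(ce[i].round(1).tolist(),int(st[i,4])) for i in range(1,n) if 1<st[i,4]<40 and 390<ce[i][0]<445 and 235<ce[i][1]<300])
E
python3 - <<'E'
from h import *
u=np.array([np.cos(YAW),np.sin(YAW),0])
manip.servo_line(at(-.078,0,.0465),vel=.06); manip.servo_line(at(-.085,0,.10),vel=.12)
print(manip.current_clock(),manip.current_tool_pos())
b=viewer.get_image("scene")[:,:,::-1].copy(); cv2.imwrite("pics/s4.png",b)
holes(cv2.imread("pics/scene0.png"),"0"); 
s3=np.zeros((480,640,3),np.uint8); s3[150:350,330:530]=cv2.imread("pics/s3.png")[::3,::3]; holes(s3,"3"); holes(b,"now")
for z,n in ((.094,"up"),(.078,"down")):
    print(n,"front",proj("scene",[at(-.048,-.022,z),at(-.048,.022,z)]).round(1).tolist(),"rear",proj("scene",[at(.048,.02,z)]).round(1).tolist())
E
```

```text
27.0417 [0.51242545 0.25221651 0.10016577]
0 [([417.6, 245.2], 5), ([421.5, 270.5], 4), ([420.4, 278.0], 7), ([434.2, 278.2], 13), ([443.1, 291.2], 21), ([418.0, 290.6], 8)]
3 [([403.8, 246.1], 35), ([419.0, 246.5], 2), ([400.5, 250.0], 2), ([412.0, 263.5], 2), ([435.5, 265.0], 4), ([411.0, 268.0], 5), ([431.0, 266.0], 3), ([421.2, 273.3], 9), ([420.0, 279.0], 3), ([419.0, 284.0], 3), ([444.6, 285.0], 7), ([442.3, 294.0], 9)]
now [([403.9, 246.9], 27), ([423.3, 246.4], 12), ([396.0, 243.5], 4), ([395.2, 250.2], 4), ([399.5, 255.0], 2), ([410.6, 268.5], 16), ([421.0, 270.5], 2), ([420.6, 277.9], 8), ([419.0, 284.0], 3), ([443.0, 291.5], 12), ([417.0, 294.5], 2)]
up front [[399.9, 249.9], [418.8, 246.0]] rear [[435.4, 278.5]]
down front [[399.3, 254.9], [418.0, 251.0]] rear [[434.3, 283.4]]
```

Run:
```python
from h import *
manip.servo_line(at(-.105,0,.13),quat(34),vel=.12)
manip.servo_line(at(-.165,0,.16),quat(8),vel=.12)
print(manip.current_clock())
b=viewer.get_image("scene")[:,:,::-1].copy(); cv2.imwrite("pics/s5.png",b); t=viewer.get_image("top")[:,:,::-1].copy(); cv2.imwrite("pics/t5.png",t)
s0=cv2.imread("pics/scene0.png"); s3=np.zeros((480,640,3),np.uint8); s3[150:350,330:530]=cv2.imread("pics/s3.png")[::3,::3]
g=lambda m:cv2.cvtColor(m,cv2.COLOR_BGR2GRAY)
for x in (411,415,418): 
    for n,m in (("0",s0),("3",s3),("5",b)): print(x,n,g(m)[236:264,x].tolist())
holes(b,"5")
for nm,(r0,r1,c0,c1) in {"front":(240,256,408,422),"rear":(270,296,428,440)}.items():
    T=g(s3)[r0:r1,c0:c1]
    for n,m in (("0",s0),("5",b)):
        r=cv2.matchTemplate(g(m)[r0-10:r1+10,c0-5:c1+5],T,cv2.TM_CCOEFF_NORMED); _,v,_,l=cv2.minMaxLoc(r); print(nm,n,"shift",l[0]-5,l[1]-10,round(v,2))
```

```text
29.725
411 0 [137, 137, 137, 135, 135, 133, 132, 125, 135, 144, 143, 134, 121, 105, 88, 75, 63, 55, 49, 43, 41, 34, 39, 39, 46, 67, 86, 93]
411 3 [139, 142, 141, 142, 139, 139, 143, 153, 157, 156, 150, 142, 128, 110, 90, 77, 67, 53, 50, 43, 44, 41, 37, 43, 52, 71, 91, 102]
411 5 [139, 142, 143, 140, 141, 139, 141, 144, 146, 144, 135, 124, 111, 98, 89, 73, 66, 55, 51, 46, 44, 40, 42, 43, 49, 59, 64, 75]
415 0 [115, 109, 102, 91, 80, 82, 95, 112, 126, 136, 141, 144, 146, 148, 146, 148, 147, 146, 135, 113, 90, 81, 79, 74, 67, 60, 50, 48]
415 3 [119, 115, 106, 95, 85, 82, 102, 133, 154, 157, 156, 156, 156, 156, 157, 158, 156, 155, 151, 141, 119, 94, 76, 68, 67, 62, 58, 49]
415 5 [121, 113, 105, 95, 87, 82, 73, 68, 62, 57, 48, 53, 91, 130, 147, 147, 146, 148, 145, 138, 124, 109, 92, 78, 70, 61, 57, 49]
418 0 [43, 39, 43, 42, 45, 66, 89, 100, 93, 80, 84, 121, 144, 149, 146, 145, 146, 147, 147, 146, 148, 148, 149, 144, 121, 88, 67, 59]
418 3 [41, 42, 45, 43, 44, 61, 107, 142, 150, 129, 100, 106, 137, 153, 156, 155, 156, 156, 156, 157, 156, 157, 152, 149, 126, 93, 71, 61]
418 5 [45, 43, 42, 42, 42, 43, 45, 44, 44, 42, 46, 63, 98, 130, 131, 107, 94, 126, 148, 152, 154, 152, 153, 149, 125, 91, 72, 57]
5 [([423.0, 249.0], 5), ([394.5, 251.0], 6), ([417.5, 252.0], 2), ([399.5, 255.0], 2), ([433.5, 265.5], 8), ([420.7, 277.3], 7), ([443.4, 290.0], 17), ([419.0, 284.5], 2), ([417.0, 294.0], 3)]
front 0 shift 0 0 0.93
front 5 shift 2 5 0.82
rear 0 shift 1 -3 0.92
rear 5 shift 0 0 0.98
```

The front hole is now at (417.5,252), against a predicted flat position of (418,251). The stack has settled flat on the rail. Next is picking up plate_1 at its centre.

Run:
```python
from h import *
p=lambda m:print(m,round(manip.current_clock(),2),manip.current_tool_pos().round(4),manip.current_force().round(1),round(manip.current_finger_gap(),4))
hsv=cv2.cvtColor(cv2.imread("pics/scene0.png"),cv2.COLOR_BGR2HSV).astype(int); red=((hsv[...,0]<8)|(hsv[...,0]>172))&(hsv[...,1]>150)&(hsv[...,2]>90); red[:,250:]=0
print("red scene",rect(ray("scene",biggest(red),.018)))
effector.open_jaws()
manip.servo_line(at(-.1555,0,.12),quat(0),vel=.1)
manip.servo_line(at(-.1555,0,.0335),vel=.1); p("down")
effector.close(30); p("closed")
manip.servo_line(at(-.1555,0,.07),vel=.06); p("lift")
manip.servo_line(at(-.1555,0,.25),vel=.2)
manip.move_pose([.55,-.05,.25],quat(0,np.radians(13)))
manip.move_pose([.628,-.2505,.16],quat(0,np.radians(13))); p("above pad")
c=viewer.get_calibration("wrist"); np.save("cal6.npy",c,allow_pickle=True); cv2.imwrite("pics/w6.png",viewer.get_image("wrist")[:,:,::-1]); cv2.imwrite("pics/s6.png",viewer.get_image("scene")[:,:,::-1])
```

```text
red scene (array([ 0.62972412, -0.25262749]), (187.81028747558594, 124.29109191894531), 12.885024070739746)
down 32.86 [0.4441 0.2366 0.034 ] [0.7 0.1 0.9] 0.0917
closed 33.48 [0.4438 0.2361 0.0337] [-1.1 -0.6  1.3] 0.0596
lift 34.23 [0.4437 0.236  0.07  ] [ 0.2 -0.1 -2. ] 0.0597
above pad 37.38 [ 0.6289 -0.2471  0.1609] [ 0.7  0.5 -1.2] 0.0594
```

View pics/w6.png

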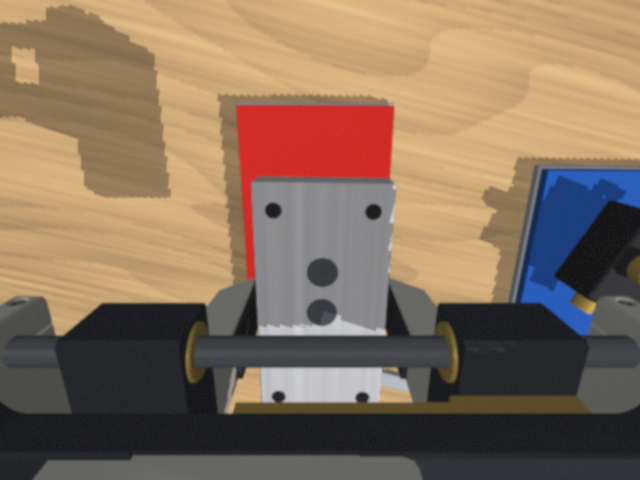

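The wrist view shows the plate held level. Its front edge runs (252,180)–(395,180), and the pad's near edge runs (237,104)–(393,104). I'll compute the offsets, then lower it.

Run:
```python
from h import *
p=lambda m:print(m,round(manip.current_clock(),2),manip.current_tool_pos().round(4),manip.current_force().round(1),round(manip.current_finger_gap(),4))
y=np.radians(13); A=np.array([[np.cos(y),np.sin(y)],[-np.sin(y),np.cos(y)]])
c=np.load("cal6.npy",allow_pickle=True).item(); t=manip.current_tool_pos()
F=(ray("",[[252.5,182],[395,182]],t[2]+.0125,c)[:,:2]-t[:2])@A.T; print("plate front edge rel TCP",F.round(4).tolist())
du=F[:,0].mean()+.060; dv=F[:,1].mean()
P=(ray("",[[237,105],[393,105]],.018,c)[:,:2]-[.6287,-.2515])@A.T; print("pad edge rel est. centre",P.round(4).tolist())
print("plate offset",du,dv)
C=np.array([.6287,-.2515]); u=A[0]
if abs(du)>.008: du=0
tx=C-du*u; q=quat(0,y)
manip.servo_line([*tx,.045],q,vel=.1); p("low")
manip.servo_line([*tx,.0240],q,vel=.05); p("near"); f0=manip.current_force()[2]
z=.0240
while z>.0195:
    z-=.0005; manip.servo_line([*tx,z],q,vel=.02)
    if manip.current_force()[2]-f0>2: break
p("touch z=%.4f"%z)
```

```text
plate front edge rel TCP [[-0.0599, -0.0277], [-0.06, 0.0299]]
pad edge rel est. centre [[-0.0929, -0.0619], [-0.0932, 0.0613]]
plate offset 6.963237485620166e-05 0.001102295145505786
low 38.77 [ 0.6294 -0.2517  0.0459] [-0.2  0.6 -0.8] 0.0596
near 39.34 [ 0.6284 -0.2513  0.0236] [ 0.1  0.  -2.4] 0.06
touch z=0.0215 40.59 [ 0.6287 -0.2516  0.0218] [-0.9 -0.3  0.4] 0.0598
```

Run:
```python
from h import *
effector.open_jaws(); t=manip.current_tool_pos()
manip.servo_line([t[0],t[1],.15],vel=.12)
manip.servo_line([t[0]-.16,t[1]-.04,.22],vel=.2)
print(manip.current_clock(),manip.current_force().round(1))
im=viewer.get_image("scene")[:,:,::-1].copy(); cv2.imwrite("pics/s7.png",im); tp=viewer.get_image("top")[:,:,::-1].copy(); cv2.imwrite("pics/t7.png",tp)
for n,m,c0,c1 in (("scene",im,120,240),("top",tp,410,520)):
    h=cv2.cvtColor(m,cv2.COLOR_BGR2HSV).astype(int); H,S,V=h[...,0],h[...,1],h[...,2]
    red=((H<8)|(H>172))&(S>150)&(V>90); red[:,:c0]=0; red[:,c1:]=0
    b=biggest(red); hull=np.zeros(red.shape,np.uint8); cv2.fillPoly(hull,[cv2.convexHull(b)],1)
    pl=(hull>0)&(S<70)&(V>70); 
    print(n,"pad",rect(ray(n,b,.018)),"plate",rect(ray(n,biggest(pl),.034)))
for nm,(r0,r1,c0,c1) in {"front":(240,256,408,422),"rear":(270,296,428,440)}.items():
    g=lambda m:cv2.cvtColor(m,cv2.COLOR_BGR2GRAY)
    T=g(cv2.imread("pics/s5.png"))[r0:r1,c0:c1]; r=cv2.matchTemplate(g(im)[r0-10:r1+10,c0-5:c1+5],T,cv2.TM_CCOEFF_NORMED); _,v,_,l=cv2.minMaxLoc(r); print(nm,l[0]-5,l[1]-10,round(v,2))
```

```text
43.575 [-0.1  0.4  0.7]
scene pad (array([ 0.62996692, -0.25276172]), (187.3476104736328, 124.31871032714844), 13.019845008850098) plate (array([ 0.6329339 , -0.24935245]), (130.7131805419922, 62.698997497558594), 11.979721069335938)
top pad (array([ 0.62776422, -0.2502981 ]), (184.53961181640625, 127.31841278076172), 12.958297729492188) plate (array([ 0.62823492, -0.24758289]), (120.03494262695312, 63.64858627319336), 12.17186450958252)
front 0 0 1.0
rear 0 0 1.0
```

```bash
python3 -c "
from bench import manip
print(manip.hand_in(), manip.current_clock())"
```

```text
the job is handed in; nothing more can be done
the job is handed in; nothing more can be done
```

I drew plate_1 out along its rail, freed the stack when it jammed tilted (a gentle fingertip push settled it flat in the magazine), laid the plate flat within about 3 mm and 1° of the red pad's centre and length, and handed in at about 44 s.

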